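# Cap the tin at the capping station

### The job

Push the blue carrier along its rail by the orange lug until it clicks into the capping station, where the axis of the aluminium tin stands in line with the two green pegs, then fetch the red snap cap from the turntable and press it, open side down, onto the stud on the tin until it clicks. Keep pressing straight down after the click so that the green sprung seal under the cap stays squeezed, and finish like that, with the gripper still pressing on the cap. Leave the carrier in its station and do not disturb the other things on the table.

Things in the scene. Friction and masses are not known exactly. Their poses are not given: they have to be found in the camera images.
- rail: Fixed aluminium base plate of the slide rail, 130 x 360 x 12 mm, long side along its own y; origin at the centre of its underside, z up. The carrier slides towards its +y. Dark end stops at both ends.
- station (a point): Capping station mark on the rail's centre line, at the plate's top (12 mm up); a green line and a green peg on each edge show it. Home: tin axis over it, carrier 0.100. A sprung ball on the carrier crosses a low ridge from 12 mm before it (5 to 9 N; sliding takes under 2 N), then draws the carrier home from within 4 mm and keeps it. The rail runs on 60 mm further: do not push to the end.
- carrier (a joint): Carrier slid along the rail's +y, m: 0 at the near stop, 0.100 at the capping station, 0.160 at the far stop; stays where left. Blue sled 84 mm wide (rail x), 140 mm long, 16 to 30 mm above the table, from 90 mm behind to 50 mm ahead of the tin's axis; carries the fixed aluminium tin, 70 mm diameter, top 80 mm above the table.
- lug_top (a point): Middle of the top edge of the orange push lug on the carrier, 80 mm above the table: upright plate 40 mm wide (rail x), 8 mm thick (rail y), 50 mm tall, 84 mm behind (rail -y) the tin's axis, 45 mm free between it and the tin. Push on its rear (-y) face or pinch it from above. Axes as rail.
- stud_tip (a point): Tip of the steel stud on the middle of the tin's top, 104 mm above the table: 14 mm thick, 24 mm tall, the last 6 mm tapering to 6 mm. Four small sprung brass balls stick out of its sides to a radius of 10.5 mm, their centres 10.5 mm below the tip. Moves with the carrier; axes as rail.
- seat (a point): Point on the stud's axis at the resting height of the top of the green seal ring (33 mm diameter), 6 mm above the tin's top and 18 mm below the stud's tip. The clicked-on cap's underside comes to this height; pressed further it goes up to 4 mm lower. Moves with the carrier; axes as rail.
- seal (a joint): How far the green sprung seal ring is squeezed down, m: 0 free, 0.004 fully. Its spring pushes back with 2 N at 0 and 2.5 N more for each mm (7 N at 2 mm, 12 N at 4 mm, then a hard stop).
- cap: Red snap cap, 34 mm diameter, 30 mm tall, 30 g, open side down; origin at the centre of its underside, z up. Grip its upper 20 mm. Mouth 17 mm wide, lip 3 mm deep, wider bore above, 26 mm deep in all. Over the stud the lip meets the balls with the underside 11 mm above seat; the push peaks at 7 to 13 N near 9 mm, fades at 7 mm, then the balls snap it down (the click) to 1 mm or less.
- turntable: Fixed wooden turntable (locked, it does not turn), 260 mm diameter, top 30 mm above the table; origin at the centre of its underside. The cap and the grey jar stand on it about 120 mm apart.
- jar: Grey ceramic jar with a lid, 76 mm diameter, 92 mm tall, loose on the turntable; leave alone. Origin at the centre of its underside.
- stapler: Yellow stapler, 140 x 34 x 55 mm, loose on the table; leave alone. Origin at the centre of its underside, long axis x.
- tape: Roll of clear tape lying flat, 90 mm diameter, 48 mm high, loose; leave alone. Origin at the centre of its underside.
- spare_tin: Spare closed aluminium tin with a bare stud, 70 mm diameter, 68 mm high, loose on the table; not to be capped, leave alone. Origin at the centre of its underside.
Not all that is in view belongs to the job. What is shaped like the cap but turquoise or yellow is not meant.

How it is judged:
By the outcome, as a careful person would: the job done as asked, in the order asked, and still so for the second after the job is handed in, while the arm keeps its last pose, push and grip.
It also fails if it takes over 64 s, if anything falls off the work surface, if the arm or the gripper's body presses on something with over 40 N, if the wrist force passes 120 N, or if a joint passes its speed limit or range.

### The arm

A 6-joint arm with a two-finger parallel gripper is mounted at the origin on the work surface. World frame = base frame: x ahead of the robot, y to its left, z up, the work surface at z = 0. Lengths are in m, angles in degrees, forces in N, time in s.
With the tool pointing down it reaches from about 0.375 to 0.75 m from the base axis. Payload 9 kg.
Tool frame: the origin (TCP) lies where the fingers leave the gripper's body, on its centre line; the fingertips stand 73 mm ahead of it and the grasp point (between the pads) lies 54 mm ahead of it (robot.tip_reach is the distance from the TCP to the fingertips, in m); z points along the fingers, y is the line along which they close (so a half turn about z gives the same grasp; the last joint's range is limited). The gripper opens to 85 mm and grips with 20 to 120 N. Pads are 22 mm wide; open, the fingers measure 114 mm over their backs; the gripper's body (76 mm by 85 mm) begins 54 mm behind the grasp point. The pads swing forward as they close: fully open they stand 13 mm farther back than shut.
Start: joints at [57.428, 5.964, 5.575, 89.605, 0, 77.527], TCP at [0.206, 0.563, 0.304] pointing down, gripper open.
Joint ranges: [-171.21, 171.21], [-48.23, 106.86], [-62.78, 66.21], [-105.2, 120.99], [-86.42, 89.51], [-180, 180]. Speed limits (degrees/s): [127.2, 127.2, 147.25, 180, 180, 180].

### API

Orientations are given as [roll, pitch, yaw] about the fixed x, y, z axes, in that order (R = Rz(yaw) Ry(pitch) Rx(roll)).
In Python, from plant import robot gives the robot as it stands. Calls block until the motion is done:
- robot.move_pose(position, orientation): joint-space move of the TCP to a pose.
- robot.line_to(position, vel=0.15, rotation=None, guard=None): straight line of the TCP; rotation=None keeps the orientation; vel is the mean speed in m/s. With guard (N) it stops when the force on the tool has changed by that much, and returns True; else False.
- robot.goto_joints(angles): joint-space move.
- robot.set_gripper(opening): finger opening in m; the grip force is fixed at half the most; returns when the fingers have stopped.
- robot.pause(seconds).
- robot.ik(position, orientation): joint angles nearest the present ones, or None.
- robot.observe(): the state.
- robot.grab_frame(name): name is "scene" or "top" or "wrist"; returns the picture (420x560x3 uint8, blue, green, red); there is no depth.
- robot.get_calibration(name): a dict with "vertical_fov" (degrees; the focal length in pixels is half the picture's height over the tangent of half this angle, whatever the lens; pixels are square), "cx", "cy" (the principal point, pixels), "k1" (the pictures are not rectified: a ray, as slopes to the right and down, at radius r is drawn at 1 + k1 r^2 times it, then the intrinsics apply), "rvec" (rotation vector, rad) and "tvec" (3), from world to camera coordinates, as OpenCV has them. Camera axes: x right, y down, z forward; pixel columns grow to the right and rows downward; lengths in m; the calibration is good to about 2 mm. A picture is of the moment at which its call begins: read the wrist's pose just before it. get_calibration takes no time and is no camera call; for the wrist camera it gives the pose at the moment of the call.
A pose or a line that the arm cannot do raises robot.IKError and nothing moves.
- robot.job_done(): hands the job in; it is judged then, once.
The state is a dict: "time": time; "q": joint angles; "qvel": joint speeds; "joint_torque": joint torques, N m; "tool_pos": TCP position; "tcp_rot": TCP orientation; "ft_force": force on the tool from outside, world axes, zero at the start; "torque": the same for the moment, N m; "gripper_width": finger opening in m; "gripper_force": force on a finger pad.
Only numpy, scipy, OpenCV 4.12 (cv2) and the standard library are available. Lean on these libraries where they do the work, as an engineer would, in place of code of your own. Each camera call takes 0.05 s, during which the arm holds its last target. There are 200 camera calls.

## Working session

There is one attempt and no reset: what is moved stays moved. The work goes in short steps, each a Python script; the robot and the scene stay as the last script left them, time stands still between calls to the robot, and variables do not carry over. Pictures are saved under pics/ and viewed, at most 10 in all, crops included, and the job is handed in when it is done.

```bash
ls; mkdir -p pics; python3 - <<'E'
from plant import robot
import cv2
for n in("scene","top"):
    cv2.imwrite(f"pics/{n}0.png",robot.grab_frame(n)); print(n,robot.get_calibration(n))
s=robot.observe(); print(s["time"],s["ft_force"])
E
```

```text
pics
scene {'vertical_fov': 56.41271785620619, 'cx': 283.1989867701724, 'cy': 209.40197875932256, 'k1': -0.03111891491927142, 'rvec': array([ 1.64723385,  2.16230102, -0.63090053]), 'tvec': array([ 0.2540752 , -0.37664574,  1.31911299])}
top {'vertical_fov': 51.358668432957614, 'cx': 283.0612025540893, 'cy': 209.24574950769247, 'k1': 0.020741689890618385, 'rvec': array([ 2.18246233, -2.01711852,  0.21752639]), 'tvec': array([-0.13704496,  0.59242798,  0.84558802])}
0.1 [ 1.06668022  0.68333452 -0.69518223]
```

View pics/top0.png

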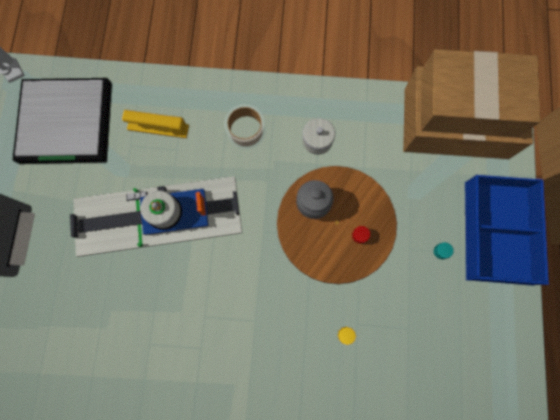

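View pics/scene0.png

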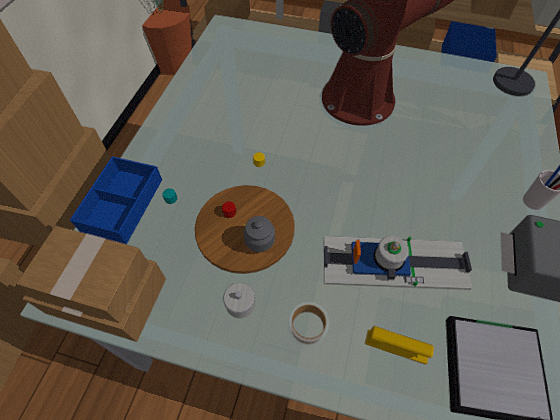

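Cap look-alikes in the top picture: red at (361,235) on the turntable, turquoise at (444,250), yellow at (347,336). The red one matches the description. The tin on the carrier is at (160,208), and the spare tin at (318,135) is not to be used. The lug is at (201,203) and the green pegs are near (138,190) and (141,243).

```bash
cat > h.py <<'E'
import numpy as np, cv2
from plant import robot
def cam(n,c=None):
    c=c or robot.get_calibration(n); f=210/np.tan(np.radians(c["vertical_fov"]/2))
    return c,np.array([[f,0,c["cx"]],[0,f,c["cy"]],[0,0,1]]),np.array([c["k1"],0,0,0.])
def ray_z(n,px,z,c=None):
    c,K,d=cam(n,c); u=cv2.undistortPoints(np.array([[px]],float),K,d)[0,0]
    R=cv2.Rodrigues(c["rvec"])[0]; o=-R.T@c["tvec"]; r=R.T@np.array([*u,1]); return o+r*(z-o[2])/r[2]
def proj(n,P,c=None):
    c,K,d=cam(n,c); return cv2.projectPoints(np.array(P,float).reshape(-1,3),c["rvec"],c["tvec"],K,d)[0][:,0]
def tri(obs):  # [(name,px,calib)]
    A=np.zeros((3,3));b=np.zeros(3)
    for n,px,c in obs:
        p=ray_z(n,px,0,c);q=ray_z(n,px,.1,c);r=(q-p)/np.linalg.norm(q-p);M=np.eye(3)-np.outer(r,r);A+=M;b+=M@p
    return np.linalg.solve(A,b)
def blobs(im,lo,hi,minA=8):
    m=cv2.inRange(cv2.cvtColor(im,cv2.COLOR_BGR2HSV),np.array(lo),np.array(hi))
    n,_,s,c=cv2.connectedComponentsWithStats(m)
    return [(np.round(c[i],1).tolist(),s[i].tolist()) for i in range(1,n) if s[i][4]>=minA]
RED=((0,170,80),(4,255,255));ORANGE=((5,170,100),(14,255,255));GREEN=((45,100,50),(80,255,255))
E
python3 - <<'E'
from h import *
for n in("top","scene"):
    im=cv2.imread(f"pics/{n}0.png")
    for k,v in dict(R=RED,O=ORANGE,G=GREEN).items(): print(n,k,blobs(im,*v))
T=lambda p,z:print(p,z,ray_z("top",p,z).round(4))
T((361,234),.06);T((201,203),.08);T((313,192),.12);T((337,224),.03);T((318,133),.068)
for p in((72,190),(237,178),(241,233),(77,255)):T(p,.012)
im=cv2.imread("pics/top0.png")
a=cv2.resize(im[160:270,60:250],None,fx=4,fy=4,interpolation=2)
b=cv2.resize(im[200:270,330:460],None,fx=2,fy=2,interpolation=2)
out=np.zeros((580,760,3),np.uint8);out[:440]=a;out[440:,:260]=b
cv2.imwrite("pics/crop1.png",out)
E
```

```text
top R [([360.9, 234.3], [352, 226, 18, 17, 227])]
top O [([337.8, 230.3], [279, 168, 116, 114, 5709]), ([199.1, 202.5], [197, 193, 6, 19, 86])]
top G [([57.1, 157.7], [38, 156, 37, 4, 130]), ([137.3, 204.4], [136, 200, 4, 11, 27]), ([158.0, 207.5], [150, 200, 15, 14, 79]), ([139.6, 235.1], [138, 224, 4, 23, 68])]
scene R [([229.0, 208.5], [222, 201, 14, 17, 130])]
scene O [([161.8, 19.3], [143, 8, 40, 20, 275]), ([171.1, 12.7], [169, 11, 6, 5, 16]), ([185.5, 25.0], [181, 13, 9, 24, 78]), ([189.0, 40.2], [187, 37, 4, 9, 20]), ([187.0, 50.2], [183, 47, 8, 9, 22]), ([259.9, 187.9], [257, 187, 7, 3, 8]), ([222.8, 191.2], [218, 189, 11, 6, 13]), ([269.5, 192.2], [266, 190, 9, 4, 13]), ([259.9, 214.1], [257, 212, 8, 4, 10]), ([280.6, 215.7], [279, 213, 4, 7, 9]), ([271.7, 216.2], [269, 214, 7, 5, 11]), ([292.4, 225.2], [291, 222, 3, 8, 10]), ([283.8, 232.6], [282, 231, 6, 4, 9]), ([212.4, 242.4], [209, 239, 7, 8, 14]), ([357.6, 250.0], [355, 240, 6, 23, 65]), ([251.9, 265.0], [249, 263, 6, 5, 11])]
scene G [([539.3, 223.7], [536, 221, 8, 6, 36]), ([409.2, 246.3], [407, 237, 5, 19, 48]), ([393.2, 248.6], [388, 241, 13, 13, 64]), ([412.5, 271.5], [411, 267, 4, 10, 31]), ([415.2, 283.0], [413, 281, 5, 5, 14]), ([494.3, 323.6], [477, 320, 35, 8, 74])]
(361, 234) 0.06 [ 0.5628 -0.2546  0.06  ]
(201, 203) 0.08 [0.5979 0.0787 0.08  ]
(313, 192) 0.12 [ 0.6285 -0.1472  0.12  ]
(337, 224) 0.03 [ 0.5857 -0.2074  0.03  ]
(318, 133) 0.068 [ 0.7745 -0.152   0.068 ]
(72, 190) 0.012 [0.6199 0.3819 0.012 ]
(237, 178) 0.012 [0.6764 0.0197 0.012 ]
(241, 233) 0.012 [ 0.5529 -0.0017  0.012 ]
(77, 255) 0.012 [0.4778 0.3448 0.012 ]
```

View pics/crop1.png

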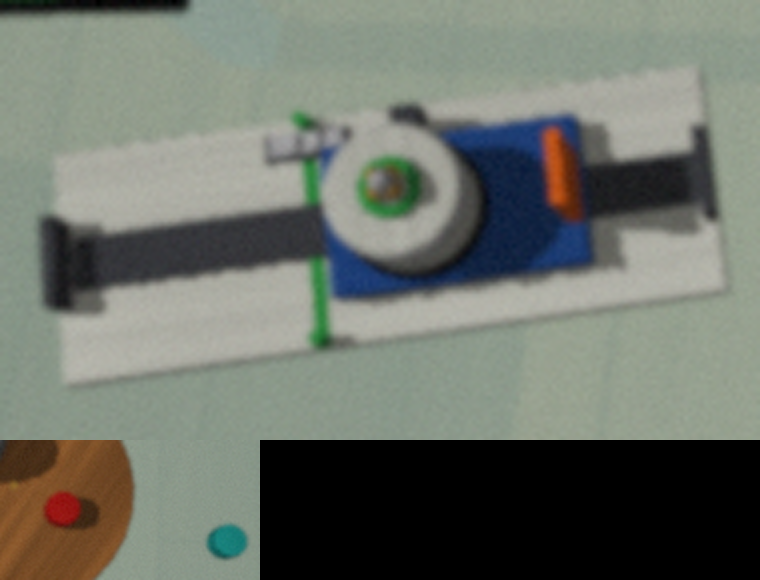

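The crop confirms the red disc, which sits on the turntable, and the turquoise one, which lies off it. In the crop the stud tip is at about (382,180), the orange lug top at about (553,157), and the pegs at (302,118) and (320,340). Next I fit the rail pose and carrier position.

```bash
cat >> h.py <<'E'
def rail_pts(p,L):
    x,y,a,q=p; c,s=np.cos(a),np.sin(a); L=np.array(L,float); return np.c_[x+c*L[:,0]-s*L[:,1], y+s*L[:,0]+c*L[:,1], L[:,2]]
E
python3 - <<'E'
from h import *
from scipy.optimize import least_squares
t=lambda u,v:(60+u/4-.375,160+v/4-.375)
obs={"TL":t(52,157),"TR":t(698,67),"BR":t(727,290),"BL":t(66,383)}
corner=dict(TR=(.065,-.18),BR=(-.065,-.18),BL=(-.065,.18),TL=(.065,.18))
px=[obs[k] for k in corner]; L=[(*corner[k],.012) for k in corner]
r=least_squares(lambda p:(proj("top",rail_pts([*p,0],L))-px).ravel(),[.58,.19,.2])
p=[*r.x,0]; print(p[:2],np.degrees(p[2]),r.fun.round(1))
a=p[2]; R=np.array([[np.cos(a),np.sin(a)],[-np.sin(a),np.cos(a)]])
loc=lambda q,z:(R@(ray_z("top",q,z)[:2]-r.x[:2])).round(4)
print("pegs",loc(t(302,118),.02),loc(t(320,340),.02),"line",loc(t(320,290),.012),loc(t(311,185),.012))
print("stud",loc(t(382,180),.104),"lug",loc(t(553,157),.08),loc(t(550,130),.08),"sledcorners",loc(t(335,298),.03),loc(t(592,264),.03),loc(t(578,116),.03))
# scene corner check
print(proj("scene",rail_pts(p,L)).round(), "cap",tri([("top",(360.9,234.3),None),("scene",(229,208.5),None)]))
print("lug",tri([("top",t(556,165),None),("scene",(357.6,250),None)]))
E
```

```text
[np.float64(0.5779792258940333), np.float64(0.18683409420407096)] 12.791991300344852 [ 0.4 -0.6  0.3  0.2 -0.9  0.9  0.2 -0.7]
pegs [0.0635 0.0402] [-0.0612  0.0394] line [-0.0324  0.0399] [0.027  0.0405]
stud [-0.001  -0.0229] lug [ 0.0051 -0.1044] [ 0.0196 -0.1043] sledcorners [-0.0417  0.0268] [-0.0432 -0.1107] [ 0.0398 -0.112 ]
[[324. 281.]
 [324. 234.]
 [462. 240.]
 [473. 287.]] cap [ 0.56453416 -0.25638983  0.04573051]
lug [0.60530065 0.08647989 0.06561064]
```

```bash
python3 - <<'E'
from h import *
p=[.5780,.1868,np.radians(12.79),0]
P=rail_pts(p,[(0,-.06,.28)])[0]
print(robot.observe()["tcp_rot"])
best=None
for y in(12.8,192.8-360):
    q=robot.ik(P,[180,0,y]); print(y,None if q is None else np.round(q,1))
    if q is not None and (best is None or abs(q[5])<best[0]): best=(abs(q[5]),y)
robot.move_pose(P,[180,0,best[1]])
robot.set_gripper(.042)
c=robot.get_calibration("wrist"); im=robot.grab_frame("wrist")
cv2.imwrite("pics/w1.png",im); np.save("w1.npy",c,allow_pickle=True)
L=[(0,-.1062,.08),(0,-.0222,.104),(.065,.04,.012),(-.065,.04,.012)]
print(proj("wrist",rail_pts(p,L),c).round(),robot.observe()["time"],robot.observe()["gripper_width"])
E
```

```text
[-1.79933131e+02 -1.61590413e-02  1.59900721e+02]
12.8 [-1.000e-01  6.600e+00  3.800e+00  8.720e+01  0.000e+00  1.671e+02]
-167.2 [ -0.1   6.6   3.8  87.2   0.  -12.9]
[[230. 206.]
 [322. 214.]
 [360. 241.]
 [369. 133.]] 2.7417 0.04181142191578981
```

View pics/w1.png

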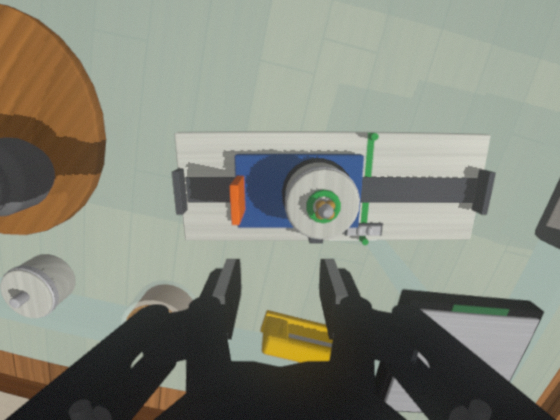

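The wrist view shows the lug at (237,201), the stud tip at (326,210), the pegs at (374,136) and (365,241), and the rail corners near (176,132), (491,134), (472,239) and (184,241). I'll refit using both cameras.

```bash
python3 - <<'E'
from h import *
from scipy.optimize import least_squares
cw=np.load("w1.npy",allow_pickle=True).item()
im=cv2.imread("pics/w1.png")
print([b for b in blobs(im,*ORANGE) if b[1][0]>200],blobs(im,*GREEN))
L=[(.065,-.18,.012),(-.065,-.18,.012),(-.065,.18,.012),(.065,.18,.012)]
pw=[(184,241),(176,132),(490.5,134),(472,239)]
t=lambda u,v:(60+u/4-.375,160+v/4-.375)
pt=[t(698,67),t(727,290),t(66,383),t(52,157)]
def fit(views):
    f=lambda p:np.concatenate([(proj(n,rail_pts([*p,0],L),c)-q).ravel() for n,q,c in views])
    return least_squares(f,[.58,.19,.2])
for v in ([("wrist",pw,cw)],[("top",pt,None)],[("wrist",pw,cw),("top",pt,None)]):
    r=fit(v);a=r.x[2];print(r.x[:2].round(4),np.degrees(a).round(2),r.fun.round(1))
    R=np.array([[np.cos(a),np.sin(a)],[-np.sin(a),np.cos(a)]])
    l=lambda q,z:(R@(ray_z("wrist",q,z,cw)[:2]-r.x[:2])).round(4).tolist()
    print("line",l((368,185),.012),"stud",l((326,210),.104),"lugtop",l((234,179),.08),l((234,200),.08))
S=tri([("wrist",(326,210),cw),("top",t(382,180),None)]);print("stud3d",S)
print("cam pos",-cv2.Rodrigues(cw["rvec"])[0].T@cw["tvec"],robot.observe()["tool_pos"])
cv2.imwrite("pics/crop2.png",cv2.resize(im[125:250,215:405],None,fx=4,fy=4,interpolation=2))
E
```

```text
[([236.8, 200.8], [230, 178, 14, 46, 489])] [([369.9, 153.8], [365, 133, 13, 44, 242]), ([322.8, 204.2], [307, 190, 33, 33, 389]), ([364.3, 212.2], [362, 203, 6, 20, 101]), ([364.2, 241.0], [362, 237, 6, 8, 31]), ([480.0, 309.6], [453, 305, 55, 10, 263])]
[0.576  0.1899] 12.94 [ 1.3 -0.5 -1.9  0.3  1.5 -0.1 -0.8  0.5]
line [-0.0047, 0.0405] stud [-0.0026, -0.0224] lugtop [-0.0253, -0.1048] [-0.0052, -0.1057]
[0.578  0.1868] 12.79 [ 0.4 -0.6  0.3  0.2 -0.9  0.9  0.2 -0.7]
line [-0.0061, 0.0439] stud [-0.0038, -0.0189] lugtop [-0.0263, -0.1014] [-0.0062, -0.1023]
[0.5765 0.1892] 12.92 [ 0.6 -0.4 -2.6  0.5  0.8  0.2 -1.5  0.7 -0.8 -0.2 -0.8  0.6 -2.   1.7
 -1.1  0.1]
line [-0.005, 0.0413] stud [-0.0029, -0.0216] lugtop [-0.0256, -0.104] [-0.0055, -0.1049]
stud3d [0.59053205 0.17777775 0.06064924]
cam pos [0.51354197 0.11148026 0.34991718] [0.59127666 0.1282926  0.27996834]
```

View pics/crop2.png

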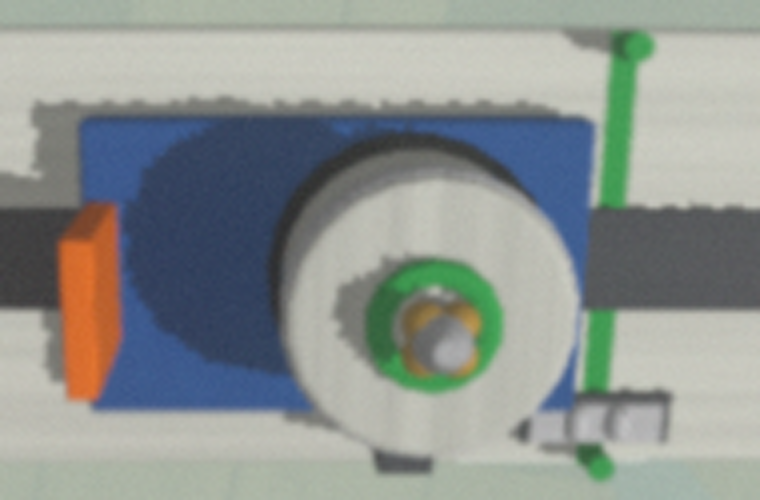

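```bash
python3 - <<'E'
from h import *
p=[.5767,.1888,np.radians(12.88),0]
W=lambda y,z,x=0:rail_pts(p,[(x,y,z)])[0]
d=np.array([-np.sin(p[2]),np.cos(p[2]),0])
def st(m):
    s=robot.observe();print(m,round(s["time"],2),"along",round(float(d@s["ft_force"]),2),s["ft_force"].round(1) if hasattr(s["ft_force"],"round") else s["ft_force"],"w",round(s["gripper_width"],4),"gf",s["gripper_force"],np.round(s["tool_pos"],4));return s
robot.line_to(W(-.105,.2),rotation=[180,0,-167.12]);st("above")
print(robot.line_to(W(-.105,.12),guard=12));st("down")
robot.set_gripper(0);s=st("pinch")
if .006<s["gripper_width"]<.011:
    for y in np.r_[-.075,-.060:-.0425:.002]:
        robot.line_to(W(y,.12),vel=.06);st(round(y,4))
E
```

```text
above 3.5 along -0.49 [ 0.4 -0.4  1.6] w 0.0421 gf 0.0 [0.6004 0.0866 0.2009]
False
down 4.18 along -0.49 [ 0.1 -0.5  0.5] w 0.042 gf 0.0 [0.6007 0.0865 0.1212]
pinch 4.58 along 0.5 [-0.5  0.4  6.5] w 0.0069 gf 59.22528147697449 [0.6008 0.0864 0.1213]
-0.075 5.23 along 0.52 [-1.4  0.2  6.1] w 0.0073 gf 59.276100397109985 [0.5941 0.1159 0.1213]
-0.06 5.63 along 0.59 [-0.9  0.4  6. ] w 0.0073 gf 59.29888665676117 [0.5907 0.1307 0.1213]
-0.058 5.88 along -0.33 [-0.8 -0.5  5.9] w 0.007 gf 59.30203020572662 [0.5903 0.1324 0.1213]
-0.056 6.13 along -1.2 [-1.  -1.4  6.8] w 0.0069 gf 59.2829954624176 [0.5899 0.1341 0.1213]
-0.054 6.38 along -1.36 [-0.4 -1.5  6.4] w 0.0075 gf 59.40035820007324 [0.5896 0.1357 0.1213]
-0.052 6.63 along -0.73 [-0.9 -0.9  5.3] w 0.0073 gf 59.41621005535126 [0.589  0.1379 0.1213]
-0.05 6.88 along 1.66 [-1.7  1.3  6.3] w 0.007 gf 59.46834683418274 [0.5885 0.1403 0.1213]
-0.048 7.13 along 3.55 [-1.3  3.3  6.4] w 0.0076 gf 59.52950477600098 [0.588  0.1426 0.1213]
-0.046 7.38 along 2.55 [-1.2  2.3  5.8] w 0.007 gf 59.51903700828552 [0.5876 0.1445 0.1213]
-0.044 7.63 along 0.08 [-0.6 -0.1  5.6] w 0.007 gf 59.498748779296875 [0.5872 0.146  0.1213]
```

The ridge was felt at −0.058 to −0.054, then a forward pull that faded to about zero, so the carrier is home. I'll release, rise, and look from above the tin.

```bash
python3 - <<'E'
from h import *
p=[.5767,.1888,np.radians(12.88),0]
robot.set_gripper(.042); a=robot.observe()["tool_pos"]
robot.line_to([a[0],a[1],.22],vel=.2)
S=np.array([.5683,.2279])
robot.line_to([S[0]+.065,S[1]+.012,.26],vel=.25); robot.pause(.2)
c=robot.get_calibration("wrist");im=robot.grab_frame("wrist");np.save("w2.npy",c,allow_pickle=True)
cv2.imwrite("pics/w2.png",im)
q=proj("wrist",[[*S,.104],[*S,.08],[*S,.086]],c);print(q.round(1),-cv2.Rodrigues(c["rvec"])[0].T@c["tvec"])
u,v=q[1].astype(int);u0,v0=max(0,u-95),max(0,v-70);print(u0,v0,robot.observe()["time"])
cv2.imwrite("pics/crop3.png",cv2.resize(im[v0:v0+140,u0:u0+190],None,fx=4,fy=4,interpolation=2))
E
```

```text
[[283.5 139. ]
 [283.1 137.2]
 [283.2 137.6]] [0.55519896 0.2220843  0.32914638]
188 67 9.5583
```

View pics/crop3.png

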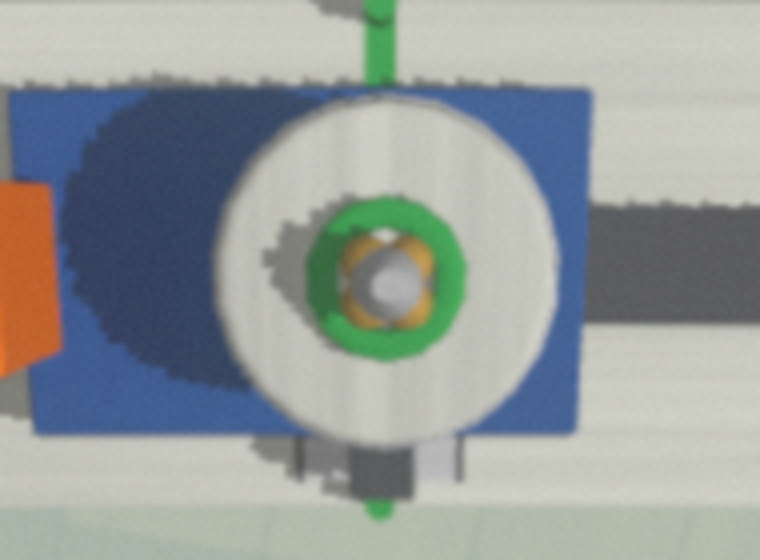

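The carrier is home: in the crop the tin centre at (386,271) lies on the line between the pegs, x≈380. The stud tip is at (390,285). Next is the cap, measured from the same relative viewpoint so that any camera bias cancels.

```bash
python3 - <<'E'
from h import *
c2=np.load("w2.npy",allow_pickle=True).item()
t=lambda u,v:(188+u/4-.375,67+v/4-.375)
for q,z in((t(386,271),.08),(t(390,285),.104),(t(386,278),.086)): print(ray_z("wrist",q,z,c2).round(4))
C=np.array([.5635,-.2555])
robot.move_pose([C[0]+.065,C[1]+.012,.24],[180,0,-167.12]); robot.set_gripper(.06); robot.pause(.2)
c=robot.get_calibration("wrist");im=robot.grab_frame("wrist");np.save("w3.npy",c,allow_pickle=True)
cv2.imwrite("pics/w3.png",im)
b=[x for x in blobs(im,(0,150,60),(6,255,255),60)];print(b,proj("wrist",[[*C,.06]],c))
u,v=proj("wrist",[[*C,.06]],c)[0].astype(int);u0,v0=max(0,u-95),max(0,v-70);print(u0,v0,robot.observe()["time"],robot.tip_reach,robot.observe()["gripper_width"])
cv2.imwrite("pics/crop4.png",cv2.resize(im[v0:v0+140,u0:u0+190],None,fx=4,fy=4,interpolation=2))
E
```

```text
[0.5659 0.2282 0.08  ]
[0.5672 0.2289 0.104 ]
[0.567  0.2284 0.086 ]
[([283.6, 134.1], [263, 113, 42, 43, 1356])] [[282.1276571  135.87522253]]
187 65 11.8917 0.0726 0.06000161761291572
```

View pics/crop4.png

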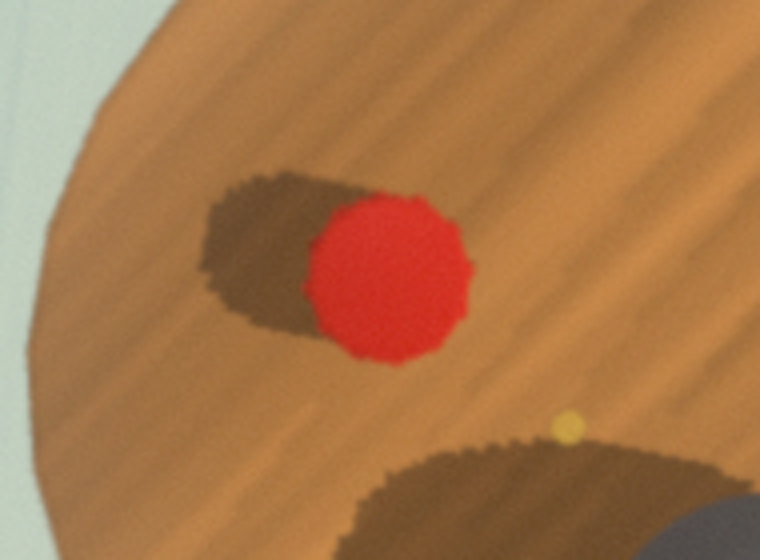

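The red disc is at (390,278) in the crop, standing alone on the turntable with the jar well clear at lower right.

```bash
python3 - <<'E'
from h import *
c=np.load("w3.npy",allow_pickle=True).item()
C=ray_z("wrist",(283.6,134.1),.06,c);print(C)
def st(m):
    s=robot.observe();print(m,round(s["time"],2),np.round(s["ft_force"],1),round(s["gripper_width"],4),np.round(s["gripper_force"],1),np.round(s["tool_pos"],4))
robot.line_to([C[0],C[1],.2],vel=.2)
st("above")
print(robot.line_to([C[0],C[1],.1135],vel=.1,guard=10));st("down")
robot.set_gripper(.0);st("grip")
robot.line_to([C[0],C[1],.1135+.13],vel=.15);robot.pause(.2);st("lift")
cv2.imwrite("pics/w4.png",robot.grab_frame("wrist"))
E
```

```text
[ 0.5618488  -0.25464652  0.06      ]
above 12.43 [-0.3  0.3  0.4] 0.06 0.0 [ 0.5623 -0.2549  0.2007]
False
down 13.45 [ 0.1 -0.3  0.6] 0.0596 0.0 [ 0.5623 -0.2549  0.1144]
grip 13.82 [-0.4  1.   6.4] 0.0319 59.8 [ 0.5624 -0.255   0.1146]
lift 15.03 [-0.3  0.1 -1. ] 0.0316 59.4 [ 0.5615 -0.2544  0.2424]
```

View pics/w4.png

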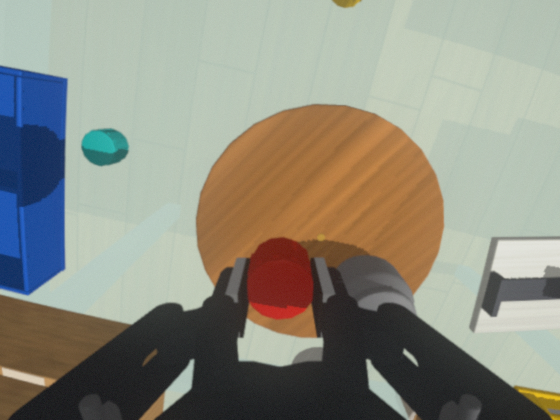

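The cap is held upright between the pads at (283,280), and the jar and turntable are untouched. Next I go over the stud and step down, watching the force.

```bash
python3 - <<'E'
from h import *
T=np.array([.5671,.2276])
a=robot.observe()["tool_pos"]
robot.line_to([a[0],a[1],.26],vel=.2)
robot.move_pose([*T,.25],[180,0,-167.12]);robot.pause(.2)
robot.line_to([*T,.192],vel=.1);robot.pause(.3)
f0=np.array(robot.observe()["ft_force"])
def st(m):
    s=robot.observe();f=np.array(s["ft_force"])-f0;print(m,round(s["time"],2),f.round(1),round(s["gripper_width"],4),np.round(s["tool_pos"],4));return f
st("pre");print(f0)
for z in np.arange(.190,.1795,-.002):
    robot.line_to([*T,z],vel=.04);f=st(round(z,4))
    if np.hypot(f[0],f[1])>5 or f[2]>8: break
E
```

```text
pre 18.32 [0. 0. 0.] 0.0318 [0.5674 0.2276 0.1926]
[ 0.22766526  0.12990533 -0.24537544]
0.19 18.57 [-0.5  0.2  0.8] 0.0318 [0.567  0.2276 0.1898]
0.188 18.82 [-0.4 -0.5  0.5] 0.032 [0.567  0.2276 0.1878]
0.186 19.07 [-1.1 -0.7  0.3] 0.0315 [0.567  0.2276 0.1858]
0.184 19.32 [-0.1 -1.   0.6] 0.0319 [0.567  0.2276 0.1838]
0.182 19.57 [ 0.3 -0.1  0.6] 0.0319 [0.5671 0.2276 0.1819]
0.18 19.82 [-1.  -0.9  6.2] 0.0319 [0.5675 0.2276 0.1808]
```

```bash
python3 - <<'E'
from h import *
T=np.array([.5671,.2276]); f0=np.array([.23,.13,-.25])
for z in np.arange(.179,.1655,-.001):
    robot.line_to([*T,z],vel=.03);s=robot.observe();f=np.array(s["ft_force"])-f0
    print(round(z,4),round(s["time"],2),f.round(1),round(s["gripper_width"],4),np.round(s["tool_pos"],4))
    if f[2]>25 or np.hypot(f[0],f[1])>8 or (z<.172 and f[2]>7.5): break
E
```

```text
0.179 20.07 [-1.3 -0.5  7.6] 0.0315 [0.5678 0.2277 0.1803]
0.178 20.32 [-0.7 -1.   7.5] 0.0318 [0.5678 0.2277 0.1794]
0.177 20.57 [-0.1 -1.5  4.5] 0.0322 [0.5675 0.2277 0.1778]
0.176 20.82 [ 2.  -0.8  0.7] 0.0318 [0.5672 0.2276 0.1757]
0.175 21.07 [ 4.1  0.4 -7.7] 0.0315 [0.5669 0.2275 0.1739]
0.174 21.32 [  3.5   0.7 -11.3] 0.0312 [0.5667 0.2275 0.173 ]
0.173 21.57 [ 2.5  1.1 -9.4] 0.0318 [0.5668 0.2275 0.1725]
0.172 21.82 [ 0.6 -1.1 -5.6] 0.0319 [0.567  0.2276 0.1722]
0.171 22.07 [-0.   0.9 -0.8] 0.0315 [0.5673 0.2277 0.1716]
0.17 22.32 [ 0.4 -0.2  2.4] 0.0318 [0.5674 0.2277 0.1706]
0.169 22.57 [-0.1 -0.2  5.2] 0.0319 [0.5674 0.2277 0.1695]
0.168 22.82 [-0.7  1.1  6.7] 0.0317 [0.5674 0.2277 0.1686]
0.167 23.07 [-1.2 -0.2  8.4] 0.0315 [0.5674 0.2277 0.1678]
```

The cap clicked: the force reversed at 0.175, and the seal now pushes back with 8.4 N, about 2.5 mm of squeeze. I'll check that it holds and take one look before handing in.

```bash
python3 - <<'E'
from h import *
robot.pause(1);s=robot.observe();print(s["time"],s["ft_force"],s["tool_pos"],s["gripper_width"])
w=robot.grab_frame("wrist");c=robot.grab_frame("scene")
out=np.zeros((420,800,3),np.uint8);out[:,:400]=w[:,80:480];out[:,400:]=cv2.resize(c[190:400,320:520],(400,420));cv2.imwrite("pics/fin.png",out)
E
```

```text
24.075 [-0.66725189  0.76822751  8.6828149 ] [0.5674106  0.22768831 0.1679293 ] 0.031839242570733756
```

View pics/fin.png

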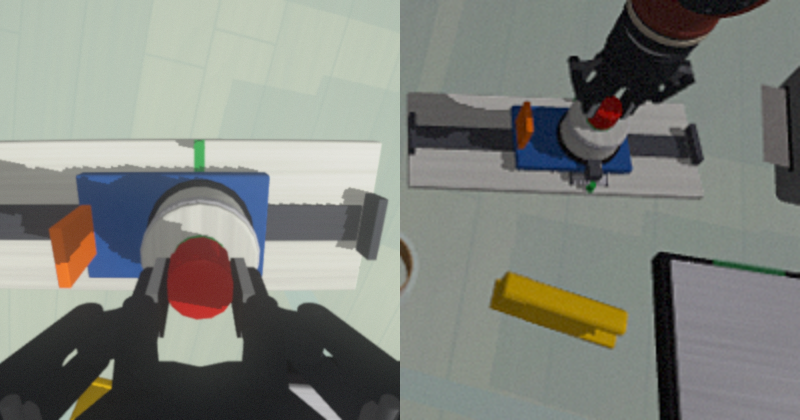

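The cap sits on the tin at (202,275), the tin is in line with the green line at x≈200, and the stapler has not moved. The push is steady at about 8.7 N.

```bash
python3 -c "
from plant import robot
print(robot.job_done())"
```

```text
the job is handed in; nothing more can be done
None
```

The job is handed in at about 24 s on the robot's clock: the carrier is in its station, the red cap is clicked onto the stud, and the gripper is still pressing down with about 8.7 N, which squeezes the seal roughly 2.5 mm.

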